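# Offer up a gilt frame corner over a tacky painting

## Robot

A 6-joint arm with a two-finger parallel gripper is mounted at the origin on the work surface. World frame = base frame: x ahead of the robot, y to its left, z up, the work surface at z = 0. Lengths are in m, angles in rad, forces in N, time in s.
With the tool pointing down it reaches from about 0.25 to 0.775 m from the base axis. Payload 4 kg.
Tool frame: the origin (TCP) lies between the finger pads; the fingertips stand 17 mm ahead of it and the grasp point (between the pads) lies 2 mm behind it; z points along the fingers, y is the line along which they close (so a half turn about z gives the same grasp; the last joint's range is limited). The gripper opens to 94 mm and grips with 3 to 60 N. Pads are 16 mm wide; open, the fingers measure 119 mm over their backs; the gripper's body (75 mm by 177 mm) begins 78 mm behind the grasp point.
Start: joints at [1.21, 0.087, 1.371, -0, 1.684, -0.103], TCP at [0.14, 0.532, 0.223] pointing down, gripper open.
Joint ranges: [-3.1, 3.1], [-0.76, 2.03], [0.27, 2.55], [-1.08, 4.22], [0.17, 2.65], [-2.57, 2.57]. Speed limits (rad/s): [2.79, 2.79, 3.14, 3.14, 3.14, 3.14].

## Interface

Orientations are given as a unit quaternion [x, y, z, w].
In Python, from workcell import env gives the robot as it stands.
- The arm moves only by the tool arm_command, never from a script. Its argument "plan" is one flat list of numbers, 5 for each row, row after row: the shift along the world's x, y, z in mm, then the turn about the world's z in degrees, then the finger opening in mm, from 0 to 94. A call has 1 to 5 rows; each row is the pose to reach, as a shift and turn from the pose commanded when the call began; what a row does not reach only later rows make up. A row lasts 1/12 s, in which the tool goes at most 41.7 mm and 7.16 degrees, less where a joint would pass 70% of its speed; a pose out of reach is approached as far as the arm can. A call with a gripper value outside its range is refused whole. The fingers move at their own pace and stop on an object; "squeeze" is the grip in N (left out, the last holds). Time passes only in rows, so rows that repeat a pose let the fingers close. It gives the time, the measured TCP pose, the force, the opening and the grip force at its end, in the units of the state.
- env.sense(): the state, without advancing time (a new reading comes with each control period).
- env.grab_frame(name): name is "scene" or "top" or "wrist"; returns a dict with "image" (480x640x3 uint8, blue, green, red), "intrinsics" (3x3 intrinsics, pixels), "origin" and "orientation" of the camera in the world; the wrist camera has in their place "T_tool_cam" (4x4, takes a point from camera to tool coordinates, whose origin is the TCP and whose axes are the flange's). Camera axes: x right, y up, looking along -z (the intrinsics and any distortion apply to the point x, -y, -z); pixel columns grow to the right and rows downward; lengths in m; the calibration is good to about 2 mm. A picture is of the moment at which its call begins: read the wrist's pose just before it. There is no depth.
- env.close_job(): hands the job in; it is judged then, once.
The state is a dict: "time": time; "joint_positions": joint angles; "joint_velocities": joint speeds; "joint_torque": joint torques, N m; "ee_pos": TCP position; "tool_rot": TCP orientation; "force": force on the tool from outside, world axes, zero at the start; "moment": the same for the moment, N m; "opening": finger opening in m; "gripper_force": force on a finger pad.
Only numpy, scipy, OpenCV 4.12 (cv2) and the standard library are available. Lean on these libraries where they do the work, as an engineer would, in place of code of your own. Each camera call takes 0.05 s, during which the arm holds its last target. There are 200 camera calls.

## Task

The little blue-black picture on the desk is still tacky: to show how a gilt frame would suit it, pick up the gilt corner sample and carry it over the crate of paint jars without touching crate or jars. Offer it up, face up and level, at the picture's corner beside the ochre sun, its arms along the picture's two edges so that its rebate would drop straight over that corner, and finish while still holding it there motionless, its underside about a centimetre above the paint. Nothing may touch the picture, and the black sample, varnish bottle, brush mug and palette knife stay where they are.

Things in the scene. Friction and masses are not known exactly. Their poses are not given: they have to be found in the camera images.
- gilt_sample: Gold frame-corner sample, loose, 80-140 g, face up on the desk: an L of two mitred arms, each 34 mm wide, 130 mm long outside. Origin: corner of the rebate walls at the underside, to go over the picture's corner. One arm runs along +x (x -28 to 102, y -6 to 28 mm), the other along -y (y -102 to 28, x -28 to 6 mm). z up. Held as wanted, its x and y point as the picture's do.
- gilt_arm_end (a point): End of the gilt sample's +x arm, at its x = 102 mm, y = 0, z = 0. Section of both arms: outer back 24 mm high, sloping to 16 mm at the inner edge; under the inner edge the rebate is cut away 6 mm wide, 8 mm high, leaving a lip 8 to 16 mm above the underside. An arm can be gripped from above across its 34 mm width, about 45 mm from the origin.
- black_sample: Black frame-corner sample, loose on the desk, same shape, size and axes as the gilt one. The two may lie in either of two places. Leave alone.
- picture: Stretched canvas lying face up on the desk, fixed, 240 mm along its x, 180 mm along its y, 20 mm thick, painted dark blue and black. Origin: centre of its underside. An ochre sun (42 mm disc) is painted near the corner at x = -120, y = +90 mm. Nothing may touch it.
- picture_corner (a point): The picture's corner beside the ochre sun, at the level of the painted face (20 mm above the desk); axes parallel to the picture's: the picture's edges run from here along +x (240 mm) and -y (180 mm).
- jar_crate: Slatted wooden crate, fixed, between the samples and the picture: 290 mm along its x, 92 mm along its y, corner posts 72 mm high. Four closed paint jars, 60 mm across, stand inside in a row along x, lid tops 92 mm above the desk. Origin: centre of its underside. Not to be touched.
- varnish: Amber bottle, free, 42 mm diameter, 115 mm high, origin at the centre of its base. Not to be disturbed.
- brush_mug: Blue mug, free, 72 mm diameter and 95 mm high, with brushes standing in it up to about 240 mm above the desk and leaning out up to 45 mm from its axis. Origin at the centre of its base. Not to be disturbed.
- palette_knife: Palette knife lying flat on the desk, free, 210 mm long along its x (from -105 to +103 mm), red handle 16 mm thick. Origin on the underside, near the ferrule. Not to be disturbed.
Not all that is in view belongs to the job. Of the things like the gilt_sample, leave any that is purple; of the rest the smaller one is meant.

How it is judged:
On the way:
1. the gilt sample, held in the fingers, passes over the crate, its underside above the jar lids (contact force between the fingers and gilt_sample above 1 N and height (world z) of gilt_sample above 0.092 m and y of gilt_sample in the frame of jar_crate between -0.07 and 0.07 m and x of gilt_sample in the frame of jar_crate between -0.25 and 0.2 m), for 0.05 s.
At the end, for the whole second after the job is handed in: Gilt sample held still in the fingers, level and along the picture's edges within 5 degrees, its rebate corner within 8 mm sideways of the sun corner, its underside 3 to 20 mm above the paint, touching no picture, crate or black sample; the four bystanders moved under 15 mm (contact force between the fingers and gilt_sample above 1 N and horizontal distance between gilt_sample and picture_corner below 0.008 m and z of gilt_sample in the frame of picture_corner between 0.003 and 0.02 m and z of gilt_arm_end in the frame of picture_corner between 0.003 and 0.02 m and x of gilt_arm_end in the frame of picture_corner above 0.09 m and angle between the x axis of gilt_sample and the x axis of picture, either way round below 0.09 rad and angle between gilt_sample's own z axis and vertical below 0.09 rad and linear speed of gilt_sample below 0.02 m/s and contact force between gilt_sample and picture below 0.05 N and contact force between gilt_sample and jar_crate below 0.05 N and contact force between gilt_sample and black_sample below 0.05 N and distance of each of black_sample, varnish, brush_mug, palette_knife from where it was at the start of the episode below 0.015 m); the arm keeps its last pose, push and grip.
It fails at once if something touched the tacky picture (contact force between picture and anything else above 0.3 N).
It fails at once if the crate or its jars were touched (contact force between jar_crate and anything else above 0.5 N).
It fails at once if the black sample was disturbed (distance of black_sample from where it was at the start of the episode above 0.015 m).
It fails at once if the varnish bottle, brush mug or palette knife was disturbed (distance of any of varnish, brush_mug, palette_knife from where it was at the start of the episode above 0.015 m or angle between any of varnish, brush_mug's own z axis and vertical above 0.5 rad).
It also fails if it takes over 51 s, if anything falls off the work surface, if the arm or the gripper's body presses on something with over 40 N, if the wrist force passes 120 N, or if a joint passes its speed limit or range.

## Working session

There is one attempt and no reset: what is moved stays moved. The work goes in short steps, Python scripts to look and compute and a tool call to move; the robot and the scene stay as the last step left them, time stands still between calls to the robot, and variables do not carry over. Pictures are saved under pics/ and viewed, at most 10 in all, crops included, and the job is handed in when it is done.

Besides the shell and the picture viewer there is one more tool, called after "Request:" as name(argument=value, ...) on one line, values as JSON. arm_command: Moves the arm, as the interface text tells. Its arguments: {"type":"object","properties":{"plan":{"type":"array","items":{"type":"number"}},"squeeze":{"type":"number"}},"required":["plan"]}

```bash
mkdir -p pics; cat > h.py <<'E'
import numpy as np, cv2
from scipy.spatial.transform import Rotation as R
from workcell import env
def cam(f):
    K=np.array(f["intrinsics"]);
    return K,R.from_quat(f["orientation"]).as_matrix() if np.size(f["orientation"])==4 else np.array(f["orientation"]),np.array(f["origin"])
def cast(f,px,z):
    K,M,o=cam(f); px=np.atleast_2d(px).astype(float)
    r=np.c_[px,np.ones(len(px))]@np.linalg.inv(K).T
    d=(r*[1,-1,-1])@M.T
    return o+d*((z-o[2])/d[:,2])[:,None]
def proj(f,P):
    K,M,o=cam(f); c=((np.atleast_2d(P)-o)@M)*[1,-1,-1]; c=c@K.T
    return c[:,:2]/c[:,2:]
E
python3 - <<'E'
from h import *
import pickle
for n in ("top","scene"):
    f=env.grab_frame(n); cv2.imwrite(f"pics/{n}0.png",f["image"]); pickle.dump(f,open(n+".pkl","wb")); print(n,{k:v for k,v in f.items() if k!="image"})
print(env.sense())
E
```

```text
top {'intrinsics': array([[447.36103185,   0.        , 323.17374519],
       [  0.        , 447.36103185, 247.28313069],
       [  0.        ,   0.        ,   1.        ]]), 'origin': array([0.23357201, 0.05315211, 1.44164865]), 'orientation': array([ 0.05984947, -0.06784775, -0.70230024,  0.70610842])}
scene {'intrinsics': array([[600.04709271,   0.        , 326.19548232],
       [  0.        , 600.04709271, 229.35692566],
       [  0.        ,   0.        ,   1.        ]]), 'origin': array([ 1.4808731 , -0.23736048,  1.4641785 ]), 'orientation': array([0.25141223, 0.19023572, 0.58171966, 0.74980297])}
{'time': 0.1, 'joint_positions': array([ 1.20991586e+00,  8.79372773e-02,  1.37205522e+00, -3.92234523e-05,
        1.68357345e+00, -1.03083441e-01]), 'joint_velocities': array([ 0.00056866, -0.00075375, -0.0039542 , -0.00127578,  0.00059375,
       -0.00153319]), 'joint_torque': array([ 1.35053251e-03, -3.41252589e+01, -3.03301191e+01,  7.19220447e-02,
        3.03593301e-02, -1.15188182e-04]), 'ee_pos': array([0.14007721, 0.53141408, 0.22141476]), 'tool_rot': array([ 1.28543977e-01,  9.91703319e-01, -9.64697358e-04, -2.07869482e-04]), 'force': array([-0.06483742, -0.6242441 , -0.31367745]), 'moment': array([ 0.03044814, -0.01589756,  0.01212136]), 'gripper_force': 0.0, 'opening': 0.09411931579335336}
```

View pics/top0.png

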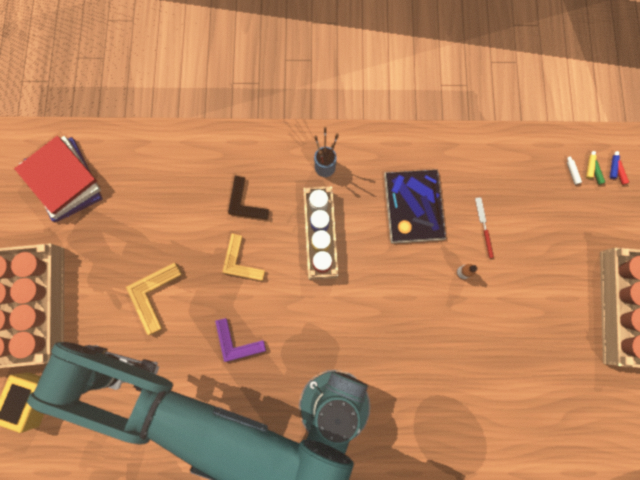

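View pics/scene0.png

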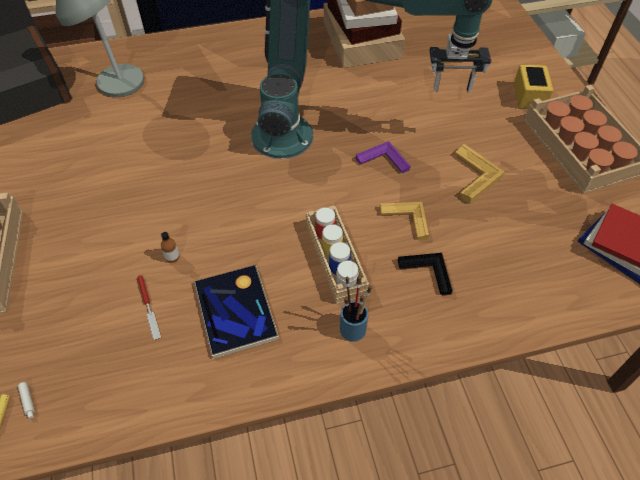

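Top view: the small gilt L has its corner at about (226,273), with arms reaching (235,236) and (263,276). The larger gold L near (150,295) and the purple one near (238,345) are decoys. The black L is at about (240,205), the crate at (321,232) and the mug at (325,160). The picture is at (415,206), with its sun at (405,227) and the target corner near (391,242). The bottle is at (467,271). The scene view agrees with this.

```bash
cat > m.py <<'E'
from h import *
def mask(im,kind,roi):
    hsv=cv2.cvtColor(cv2.bilateralFilter(im,5,30,3),cv2.COLOR_BGR2HSV); h,s,v=[hsv[...,i].astype(int) for i in range(3)]
    if kind=="gold": m=(h>=17)&(h<=32)&(s>110)&(v>90)
    if kind=="ochre": m=(h>=12)&(h<=32)&(s>110)&(v>140)
    if kind=="dark": m=(v<110)|((h>90)&(h<135)&(s>60))
    o=np.zeros(m.shape,np.uint8); x0,y0,x1,y1=roi; o[y0:y1,x0:x1]=m[y0:y1,x0:x1]*255
    c=max(cv2.findContours(o,cv2.RETR_EXTERNAL,cv2.CHAIN_APPROX_NONE)[0],key=cv2.contourArea)
    o[:]=0; cv2.drawContours(o,[c],-1,255,-1); return o,c[:,0,:]
E
python3 - <<'E'
from m import *
import pickle
T=pickle.load(open("top.pkl","rb"));S=pickle.load(open("scene.pkl","rb"))
vis=[]
for n,f,g,p,su in (("top",T,(205,225,280,290),(375,160,455,252),(395,215,415,238)),("scene",S,(370,190,440,245),(185,255,290,365),(230,270,258,293))):
    im=f["image"].copy()
    mg,cg=mask(im,"gold",g); mp,cp=mask(im,"dark",p)
    hull=cv2.convexHull(cp.reshape(-1,1,2)); q=cv2.boxPoints(cv2.minAreaRect(hull)); 
    qq=cv2.approxPolyDP(hull,6,True)[:,0]
    print(n,"picture z=.02\n",np.round(cast(f,qq,0.02)[:,:2],4).tolist())
    mo,_=mask(im,"ochre",su); M=cv2.moments(mo); print("sun",cast(f,[M['m10']/M['m00'],M['m01']/M['m00']],.02).round(4))
    a=cv2.approxPolyDP(cg.reshape(-1,1,2),3,True)[:,0]
    print("gilt area",mg.sum()/255,"\n",np.c_[a,cast(f,a,.02)[:,:2].round(4)].tolist())
    cv2.drawContours(im,[cg.reshape(-1,1,2)],-1,(0,0,255),1);cv2.polylines(im,[qq],1,(0,0,255),1)
    x0,y0=(200,120) if n=="top" else (180,170)
    vis.append(cv2.resize(im[y0:y0+200,x0:x0+290],None,fx=2.7,fy=2.7,interpolation=2)[:,:] if n=="top" else cv2.resize(im[y0:y0+200,x0:x0+290],None,fx=2.7,fy=2.7,interpolation=2))
v=np.vstack(vis); v=cv2.resize(v,(435,600)); cv2.imwrite("pics/top_crop.png",vis[0])
for nm,px,z in (("crate",[[306,188],[333,187],[308,279],[339,276]],.072),("jars",[[318,199],[319,219],[321,239],[322,261]],.092),("mug",[[325,158]],.095),("bottle",[[470,268]],.115)):
    print(nm,cast(T,px,z)[:,:2].round(3).tolist())
E
```

```text
top picture z=.02
 [[0.7589, -0.3389], [0.5335, -0.359], [0.5191, -0.189], [0.747, -0.1744]]
sun [[ 0.5645 -0.2274  0.02  ]]
gilt area 741.0 
 [[231.0, 234.0, 0.5354, 0.3365], [223.0, 271.0, 0.4145, 0.3569], [262.0, 279.0, 0.3896, 0.2319], [263.0, 270.0, 0.4185, 0.2296], [235.0, 264.0, 0.4373, 0.3196], [240.0, 235.0, 0.5323, 0.3072]]
scene picture z=.02
 [[0.5129, -0.1871], [0.7453, -0.1736], [0.7606, -0.3563], [0.5388, -0.3708]]
sun [[ 0.5596 -0.2298  0.02  ]]
gilt area 815.0 
 [[381.0, 203.0, 0.3823, 0.2341], [382.0, 214.0, 0.4246, 0.2238], [411.0, 212.0, 0.439, 0.3127], [417.0, 237.0, 0.5334, 0.2984], [427.0, 238.0, 0.5442, 0.3261], [421.0, 202.0, 0.409, 0.3562]]
crate [[0.676, 0.094], [0.68, 0.008], [0.385, 0.084], [0.395, -0.011]]
jars [[0.634, 0.055], [0.57, 0.052], [0.506, 0.045], [0.438, 0.042]]
mug [[0.768, 0.034]]
bottle [[0.416, -0.402]]
```

View pics/top_crop.png

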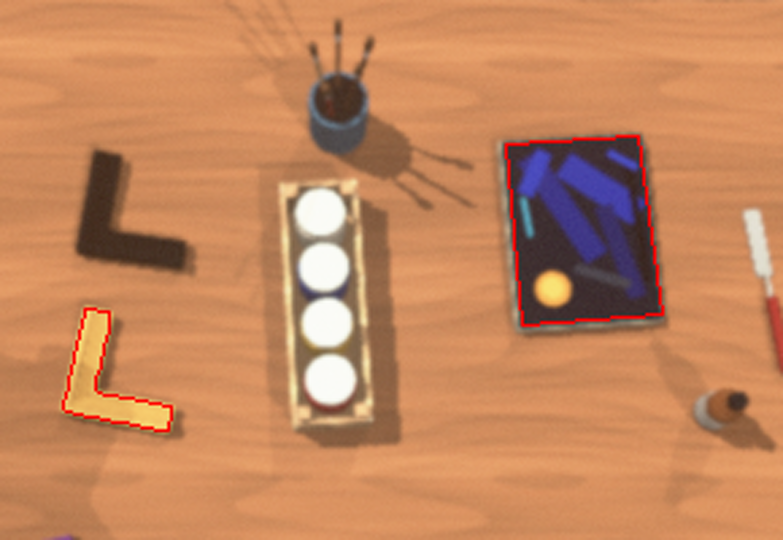

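The mask outlines fit well: gilt yaw is about −10.5° and the grasp point is near (0.480, 0.328). The picture corner is near (0.516, −0.188) with yaw about +4°. I'll move above the gilt arm.

Request:
arm_command(plan=[34,-20,0,1,94,68,-40,0,2,94,102,-60,0,3,94,136,-80,0,4,94,170,-100,0,4,94])

```text
time: 0.52
ee_pos: [0.3113, 0.4306, 0.222]
tool_rot: [0.093, 0.996, -0.0, -0.0]
force: [1.0, 0.9, 0.3]
opening: 0.0939
gripper_force: 0.0
```

Request:
arm_command(plan=[34,-20,0,0,94,68,-40,0,0,94,102,-60,0,0,94,136,-80,0,0,94,170,-103,0,0,94])

```text
time: 0.93
ee_pos: [0.4814, 0.3277, 0.2219]
tool_rot: [0.094, 0.996, -0.0, -0.0]
force: [-0.2, 0.9, -0.0]
opening: 0.094
gripper_force: 0.0
```

Request:
arm_command(plan=[0,0,0,0,94,0,0,0,0,94,0,0,0,0,94])

```text
time: 1.18
ee_pos: [0.4798, 0.3288, 0.2218]
tool_rot: [0.094, 0.996, -0.0, -0.001]
force: [-0.3, 0.6, -0.3]
opening: 0.0938
gripper_force: 0.0
```

```bash
cat >> h.py <<'E'
def wrist():
    s=env.sense(); f=env.grab_frame("wrist"); T=np.eye(4); T[:3,:3]=R.from_quat(s["tool_rot"]).as_matrix(); T[:3,3]=s["ee_pos"]
    W=T@np.array(f["T_tool_cam"]); f["origin"]=W[:3,3]; f["orientation"]=R.from_matrix(W[:3,:3]).as_quat(); return s,f
E
python3 - <<'E'
from m import *
import pickle
s,f=wrist(); pickle.dump((s,f),open("w1.pkl","wb")); cv2.imwrite("pics/w1.png",f["image"])
print(s["time"],s["ee_pos"],R.from_quat(s["tool_rot"]).as_matrix().round(4),f["origin"])
m,c=mask(f["image"],"gold",(0,0,640,480)); a=cv2.approxPolyDP(c.reshape(-1,1,2),6,True)[:,0]
for z in (0,.016,.024): print(z,np.c_[a,cast(f,a,z)[:,:2].round(4)].tolist())
E
```

```text
1.1833 [0.47979773 0.3288154  0.22183362] [[-9.823e-01  1.873e-01 -1.700e-03]
 [ 1.873e-01  9.823e-01 -1.000e-04]
 [ 1.700e-03 -4.000e-04 -1.000e+00]] [0.40463537 0.34250328 0.38433637]
0 [[183.0, 131.0, 0.3848, 0.2232], [188.0, 168.0, 0.4183, 0.2188], [293.0, 169.0, 0.4376, 0.3157], [296.0, 267.0, 0.5337, 0.2991], [331.0, 271.0, 0.5445, 0.3329], [332.0, 131.0, 0.4104, 0.3578]]
0.016 [[183.0, 131.0, 0.3857, 0.2282], [188.0, 168.0, 0.4177, 0.2239], [293.0, 169.0, 0.4362, 0.3168], [296.0, 267.0, 0.5283, 0.3009], [331.0, 271.0, 0.5386, 0.3333], [332.0, 131.0, 0.4102, 0.3571]]
0.024 [[183.0, 131.0, 0.3861, 0.2307], [188.0, 168.0, 0.4174, 0.2265], [293.0, 169.0, 0.4356, 0.3173], [296.0, 267.0, 0.5257, 0.3018], [331.0, 271.0, 0.5357, 0.3335], [332.0, 131.0, 0.41, 0.3568]]
```

View pics/w1.png

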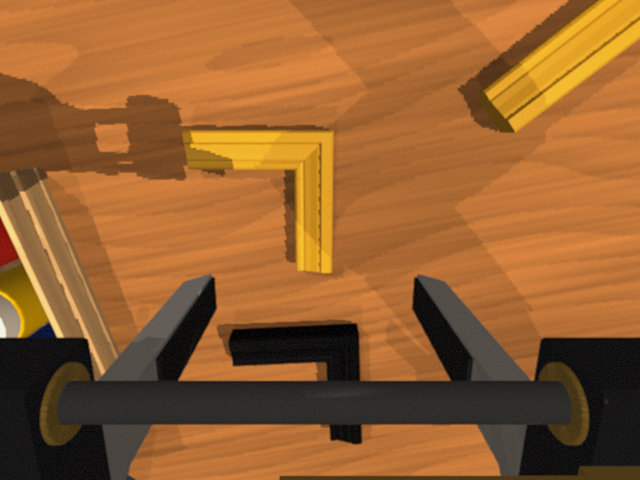

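The wrist view shows the gilt L clearly: outer corner (332,131), x-arm end (331,271). It measures yaw −10.6° and grasp point (0.478, 0.327). I'll descend and grip.

Request:
arm_command(plan=[-2,-2,-40,0,80,-2,-2,-80,0,80,-2,-2,-120,0,80,-2,-2,-150,0,80,-2,-2,-170,0,80], squeeze=40)

```text
time: 1.65
ee_pos: [0.4744, 0.3271, 0.0485]
tool_rot: [0.092, 0.996, -0.001, -0.002]
force: [0.0, -1.0, -1.1]
opening: 0.0799
gripper_force: 0.0
```

Request:
arm_command(plan=[0,0,-15,0,80,0,0,-25,0,80,0,0,-30,0,80,0,0,-30,0,80,0,0,-30,0,80])

```text
time: 2.07
ee_pos: [0.4784, 0.3277, 0.0236]
tool_rot: [0.093, 0.996, 0.001, 0.001]
force: [-0.2, -0.2, -0.1]
opening: 0.0797
gripper_force: 0.0
```

Request:
arm_command(plan=[0,0,-2,0,50,0,0,-2,0,40,0,0,-2,0,30,0,0,-2,0,20,0,0,-2,0,20], squeeze=40)

```text
time: 2.48
ee_pos: [0.4785, 0.3269, 0.0209]
tool_rot: [0.094, 0.996, 0.0, 0.0]
force: [0.7, -0.3, -0.1]
opening: 0.05
gripper_force: 0.0
```

Request:
arm_command(plan=[0,0,0,0,20,0,0,0,0,20,0,0,0,0,20,0,0,0,0,20,0,0,0,0,20])

```text
time: 2.9
ee_pos: [0.4783, 0.3269, 0.0206]
tool_rot: [0.094, 0.996, 0.0, 0.0]
force: [0.4, 0.8, 0.6]
opening: 0.0334
gripper_force: 40.0
```

Gripped at 33.4 mm with 40 N. I'll lift and look.

Request:
arm_command(plan=[0,0,15,0,20,0,0,45,0,20,0,0,85,0,20,0,0,125,0,20,0,0,155,0,20])

```text
time: 3.32
ee_pos: [0.4787, 0.327, 0.1787]
tool_rot: [0.094, 0.996, 0.001, 0.001]
force: [-0.2, 0.3, -0.3]
opening: 0.0333
gripper_force: 40.0
```

Request:
arm_command(plan=[0,0,15,0,20,0,0,20,0,20,0,0,20,0,20])

```text
time: 3.57
ee_pos: [0.4788, 0.3271, 0.1969]
tool_rot: [0.094, 0.996, 0.001, 0.001]
force: [0.6, 0.1, -2.0]
opening: 0.0334
gripper_force: 40.0
```

```bash
python3 - <<'E'
from m import *
s,f=wrist(); cv2.imwrite("pics/w2.png",f["image"]); print(s["ee_pos"],s["gripper_force"])
m,c=mask(f["image"],"gold",(0,120,640,480)); a=cv2.approxPolyDP(c.reshape(-1,1,2),6,True)[:,0]
z=s["ee_pos"][2]-.0206
M=R.from_quat(s["tool_rot"]).as_matrix()
P=cast(f,a,z+.024); print(np.c_[a,((P-s["ee_pos"])@M)[:,:2].round(4)].tolist())
E
```

```text
[0.47877522 0.32711456 0.19690236] 39.99175250530243
[[21.0, 135.0, 0.0737, -0.1123], [22.0, 158.0, 0.0651, -0.1135], [47.0, 216.0, 0.0422, -0.1079], [273.0, 217.0, 0.0418, -0.0173], [278.0, 380.0, -0.0333, -0.017], [351.0, 380.0, -0.0333, 0.0159], [357.0, 136.0, 0.0734, 0.0156]]
```

View pics/w2.png

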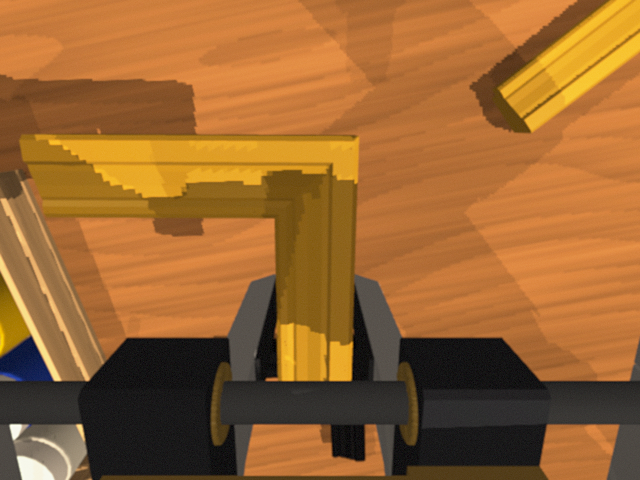

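The wrist view shows the gilt held square between the fingers: outer corner (357,136), arm end hidden below. Its rebate origin in the tool frame is (45.5, −11.5) mm, as expected. I'll carry it over the crate with the underside at about 175 mm.

Request:
arm_command(plan=[5,-25,0,2,20,10,-60,0,4,20,16,-95,0,6,20,22,-130,0,8,20,27,-165,0,10,20])

```text
time: 4.03
ee_pos: [0.5039, 0.1601, 0.1921]
tool_rot: [0.006, 1.0, -0.001, -0.003]
force: [0.4, -0.6, -1.1]
opening: 0.0336
gripper_force: 40.0
```

Request:
arm_command(plan=[6,-35,0,2,20,12,-70,0,4,20,18,-105,0,5,20,24,-140,0,5,20,30,-175,0,5,20])

```text
time: 4.45
ee_pos: [0.5338, -0.0147, 0.1922]
tool_rot: [-0.037, 0.999, 0.001, -0.003]
force: [0.6, 0.1, -0.5]
opening: 0.0335
gripper_force: 40.0
```

Request:
arm_command(plan=[6,-35,0,0,20,12,-70,0,0,20,18,-105,0,0,20,22,-135,0,0,20,25,-155,0,0,20])

```text
time: 4.87
ee_pos: [0.5588, -0.1708, 0.1916]
tool_rot: [-0.036, 0.999, 0.001, -0.003]
force: [-0.1, -0.7, -1.0]
opening: 0.0337
gripper_force: 40.0
```

Request:
arm_command(plan=[0,-5,0,0,20,0,-5,0,0,20,0,-5,0,0,20,0,-5,0,0,20])

```text
time: 5.2
ee_pos: [0.5598, -0.1716, 0.1945]
tool_rot: [-0.038, 0.999, 0.001, -0.001]
force: [-0.3, 0.8, -0.2]
opening: 0.0335
gripper_force: 40.0
```

```bash
python3 - <<'E'
from m import *
import pickle
s,f=wrist(); cv2.imwrite("pics/w3.png",f["image"]); pickle.dump((s,f),open("w3.pkl","wb")); M=R.from_quat(s["tool_rot"]).as_matrix()
print(s["ee_pos"],s["gripper_force"],M.round(4).tolist())
E
```

```text
[ 0.55980698 -0.17163353  0.19446911] 39.99189376831055 [[-0.9972, -0.0751, -0.0018], [-0.0751, 0.9972, 0.0015], [0.0016, 0.0017, -1.0]]
```

View pics/w3.png

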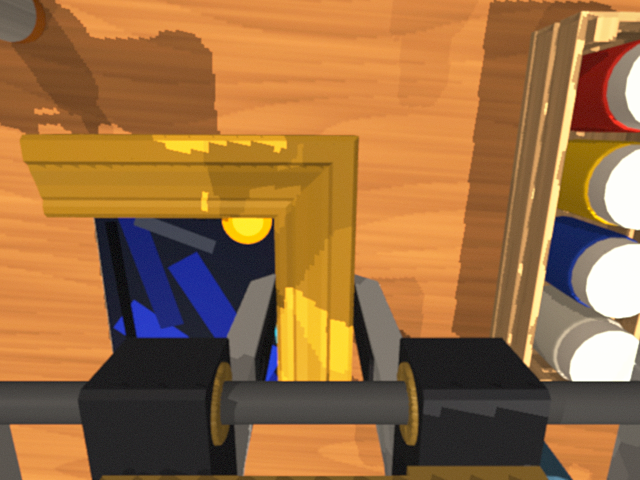

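The gilt hides the picture corner from the wrist camera; only the sun's lower part shows at (247,228). I'll shift by (+70, +40) mm so the corner and both edges are visible, measure, and come back.

Request:
arm_command(plan=[25,15,0,0,20,50,30,0,0,20,70,40,0,0,20,70,40,0,0,20,70,40,0,0,20])

```text
time: 5.67
ee_pos: [0.6305, -0.1312, 0.195]
tool_rot: [-0.039, 0.999, 0.0, -0.001]
force: [-0.4, 1.4, -1.2]
opening: 0.0336
gripper_force: 40.0
```

```bash
python3 - <<'E'
from m import *
import pickle
s,f=wrist(); cv2.imwrite("pics/w4.png",f["image"]); pickle.dump((s,f),open("w4.pkl","wb"))
print(s["ee_pos"])
for nm,p in (("corner",[.516,-.188,.02]),("y",[.5285,-.36,.02]),("x",[.75,-.173,.02])): print(nm,proj(f,p).round(1))
E
```

```text
[ 0.63051949 -0.13122182  0.1949852 ]
corner [[253.6  71.9]]
y [[31.9 70.6]]
x [[260.  342.3]]
```

View pics/w4.png

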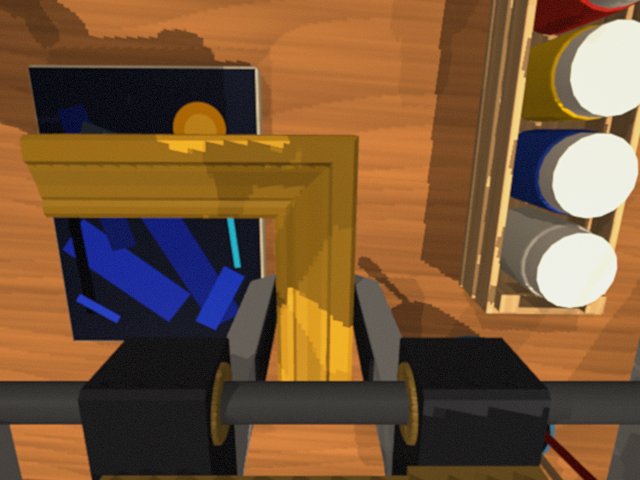

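The corner shows at about (257,68). The top edge runs along row 68 and the right edge along column 257–262, both with a thin pale border. I'll fit lines to both transitions.

```bash
cat > c.py <<'E'
from m import *
import pickle
s,f=pickle.load(open("w4.pkl","rb")); g=cv2.cvtColor(f["image"],cv2.COLOR_BGR2GRAY).astype(float)
print(g[60:76,100:240:45].T.astype(int).tolist()); print(g[[80,110,240]][:,250:270].astype(int).tolist())
g=np.array([g]).squeeze()
def edge(prof,thr):   # prof from inside out: first crossing of thr, subpixel
    i=np.argmax(prof>thr); return i-(prof[i]-thr)/(prof[i]-prof[i-1])
thr=75
top=np.array([[u,78-edge(g[78:58:-1,u],thr)] for u in range(60,245,3)])
rt=np.array([[240+edge(g[v,240:280],thr),v] for v in list(range(78,130,3))+list(range(222,262,3)) ])
def fit(p):
    P=cast(f,p,.02)[:,:2].astype(np.float32); 
    vx,vy,x,y=cv2.fitLine(P,cv2.DIST_HUBER,0,.01,.01).ravel(); d=np.array([vx,vy]);c=np.array([x,y]); r=(P-c)@[-vy,vx]
    return c,d,np.abs(r).max()
(c1,d1,r1),(c2,d2,r2)=fit(top),fit(rt)
t=np.linalg.solve(np.c_[d1,-d2],c2-c1); print("corner(inner)",c1+t[0]*d1,"yaw y-edge",np.degrees(np.arctan(-d1[0]/d1[1])),"x-edge",np.degrees(np.arctan(d2[1]/d2[0])),r1,r2)
E
python3 c.py
```

```text
[[69, 66, 68, 70, 77, 98, 118, 96, 43, 8, 16, 14, 8, 23, 10, 13], [65, 69, 68, 71, 72, 91, 117, 112, 58, 18, 13, 19, 12, 11, 17, 15], [67, 69, 62, 67, 65, 83, 110, 115, 78, 31, 14, 19, 18, 18, 18, 20], [118, 110, 90, 67, 62, 77, 122, 157, 134, 64, 17, 24, 29, 30, 23, 25]]
[[26, 29, 23, 18, 61, 137, 186, 180, 144, 118, 112, 108, 103, 105, 108, 113, 119, 119, 121, 118], [25, 27, 19, 20, 21, 68, 151, 191, 177, 142, 119, 109, 98, 94, 96, 93, 98, 97, 96, 96], [24, 26, 15, 24, 23, 23, 19, 18, 17, 75, 156, 189, 169, 131, 111, 106, 102, 101, 100, 101]]
corner(inner) [ 0.5135014  -0.18795875] yaw y-edge 4.100659 x-edge 4.0768437 0.00042472035 8.292473e-05
```

The corner is at about (0.513, −0.1875) with yaw 4.1°. The gripped sample is at 4.3°. The target TCP is (0.5575, −0.1725), z about 0.052. I'll go back and then lower in stages.

Request:
arm_command(plan=[-25,-14,0,0,20,-50,-28,0,0,20,-73,-41,0,0,20,-73,-41,-25,0,20,-73,-41,-50,0,20])

```text
time: 6.13
ee_pos: [0.5566, -0.1759, 0.1484]
tool_rot: [-0.036, 0.999, -0.002, 0.003]
force: [0.7, 0.7, -1.3]
opening: 0.0338
gripper_force: 40.0
```

Request:
arm_command(plan=[0,0,-25,0,20,0,0,-45,0,20,0,0,-60,0,20,0,0,-60,0,20,0,0,-60,0,20])

```text
time: 6.55
ee_pos: [0.5559, -0.1741, 0.0852]
tool_rot: [-0.037, 0.999, 0.0, -0.001]
force: [-0.0, 0.9, -0.5]
opening: 0.0337
gripper_force: 40.0
```

Request:
arm_command(plan=[0,0,0,0,20,0,0,0,0,20,0,0,0,0,20])

```text
time: 6.8
ee_pos: [0.5581, -0.1746, 0.0874]
tool_rot: [-0.037, 0.999, -0.001, 0.001]
force: [-0.8, -0.4, -0.9]
opening: 0.0331
gripper_force: 40.0
```

Request:
arm_command(plan=[0,2,-8,0,20,0,2,-16,0,20,0,2,-23,0,20,0,2,-28,0,20,0,2,-32,0,20])

```text
time: 7.22
ee_pos: [0.5565, -0.1718, 0.0519]
tool_rot: [-0.037, 0.999, 0.001, -0.001]
force: [-0.4, 0.5, -0.5]
opening: 0.0337
gripper_force: 40.0
```

Request:
arm_command(plan=[0,0,-2,0,20,0,0,-2,0,20,0,0,-2,0,20,0,0,-2,0,20,0,0,-2,0,20])

```text
time: 7.63
ee_pos: [0.5576, -0.1723, 0.052]
tool_rot: [-0.037, 0.999, -0.0, 0.0]
force: [-1.2, 0.8, -0.8]
opening: 0.0333
gripper_force: 40.0
```

```bash
python3 - <<'E'
from m import *
from time import sleep
p=[]
for k in range(4):
    s,f=wrist(); p.append(s["ee_pos"])
print(np.round(p,4).tolist(),s["joint_velocities"].round(3),s["gripper_force"],s["force"].round(1))
M=R.from_quat(s["tool_rot"]).as_matrix(); print("gilt origin",(np.mean(p,0)+M@[.0455,-.0115,.0206]).round(4),"yaw",np.degrees(np.arctan2(-M[0,1],M[1,1])).round(2))
e=s["ee_pos"]; w=f["image"]
for n in ("scene","top"):
    g=env.grab_frame(n); cv2.imwrite(f"pics/{n}5.png",g["image"])
    if n=="scene": a=cv2.resize(g["image"][230:370,160:330],None,fx=2.5,fy=2.5,interpolation=2)
    else: b=cv2.resize(g["image"][150:290,360:500],None,fx=2.5,fy=2.5,interpolation=2)
cv2.imwrite("pics/both5.png",np.hstack([a,b]))
cv2.imwrite("pics/w5.png",w)
E
```

```text
[[0.5576, -0.1723, 0.052], [0.5575, -0.1723, 0.052], [0.5575, -0.1723, 0.0519], [0.5574, -0.1722, 0.0519]] [ 0.002  0.001  0.002 -0.001  0.001  0.001] 39.99178469181061 [-0.7  1.1 -1.2]
gilt origin [ 0.513  -0.1871  0.0313] yaw 4.23
```

View pics/both5.png

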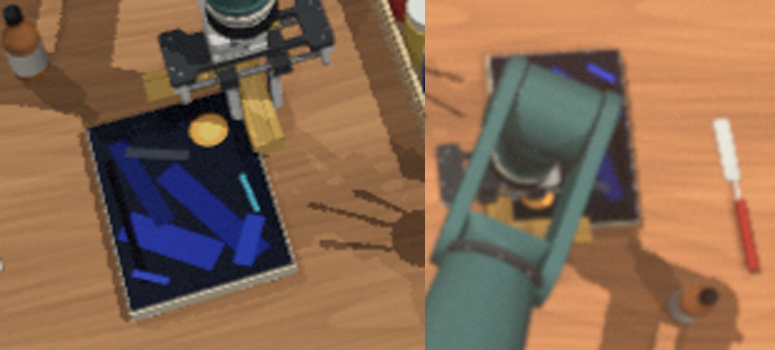

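View pics/w5.png

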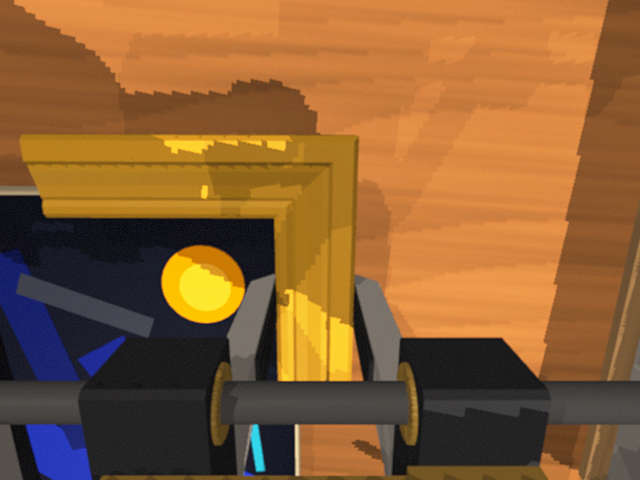

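The views show the sample around the sun corner, square to both edges. Picture edges emerge at (20,190) and (297,460) in the wrist view, and the bystanders have not moved. Position error is about 1 mm and height about 11 mm above the paint. Handing in.

```bash
python3 -c "
from workcell import env
print(env.close_job())"
```

```text
the job is handed in; nothing more can be done
None
```

I handed the job in with the gilt sample held still, level and along the picture's edges at the sun corner, about 1 mm off sideways and 11 mm above the paint by my measurements; no verdict came back.

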